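Lock a stack of slide boxes on its carrier with the hex key

TASK

Stack the loose full-size slide box on the one that stands on the carrier, its four feet settled in the corner wells of the lid below, and let go of it. Then take the hex key from its stand, find the recessed hex socket of the swing clamp with it and turn the clamp clockwise with the key (never with the fingers), regrasping as needed, to its stop, so that the tongue lies over the lid of the stack. Put the key back upright, fully down in its stand; drop nothing and leave the other things on the bench where they are.

Things in the scene. Friction and masses are not known exactly. Their poses are not given: they have to be found in the camera images.
- slide_box: Loose closed slide box, on the bench left or right of the carrier: grey, aluminium lid; 60 (own x) x 110 (y) x 40 mm, ~0.3 kg. Flat sides: grip across the 60 mm. Origin: centre of underside, at the soles of its 4 round feet (15 mm wide, 6 high, tapered to 11) at x +-18, y +-43 mm. Its lid has a square well 18 mm wide, 5 deep, above each foot. Fits either way round.
- lower_box: Lower slide box, identical (size, feet, lid wells), loose, standing with its feet in the carrier's wells, axes along the carrier's. Origin: centre of underside, 6 mm above the bench; lid's top 40 mm higher. A box properly stacked on it has its origin 35 mm above this one.
- carrier: Fixed dark steel base plate, 90 (own x) x 200 mm (y), 6 mm thick, with a 5 mm layer of wells under the lower box. Origin on the bench under the lower box's centre. At own y = -92 mm, x = 0, a post carries the swing clamp.
- clamp (a joint): Turn of the swing clamp about its upright post, rad, growing clockwise seen from above: 0 with the tongue pointing straight away from the boxes (carrier's -y), 3.14 straight over the lids (+y), stop at 3.25. Starts at 0.35 to 0.75. Takes about 0.12 N m and stays where it is left; does not rise or sink.
- socket (a point): Centre of the hex socket's mouth in the clamp, on the post's axis, 111 mm above the bench; turns with the clamp. z up; x runs along the tongue, square to a pair of the socket's flats (next pairs every 60 deg). Socket: 19.5 mm across flats, 20 deep, facing up, at the bottom of a hex counterbore 28 mm wide, 7 deep, in an aluminium hex hub 46 mm across flats.
- tongue_tip (a point): Outer end of the clamp's tongue, 72 mm from the post's axis; the tongue is a flat aluminium bar 22 mm wide and 8 mm thick, its underside 85 mm above the bench (4 mm over the lid of the finished stack).
- key: Hex key, 130 mm long, 0.25 kg, upright in its stand, at any turn. Origin at the bit's tip, z up its axis. From 70 to 130 mm up: black hexagonal handle, 40 mm across flats. Own x is square to a pair of flats of handle and shaft alike (next pairs every 60 deg).
- key_tip (a point): Tip of the key's bit (its origin). Steel hex shaft, 18 mm across flats, its last 6 mm a round cone down to 13 mm. In the socket it has about 10 deg of play each way; fully in, the tip is 20 mm below the socket's mouth.
- stand: Fixed grey block, 64 x 64 mm, 76 mm high, on a 100 mm square black foot, right or left of the carrier. Origin on the bench under its centre. Upright square hole, 28 mm wide, right through the block: the key's shaft stands in it, the handle's underside resting on the block's top, the tip then 6 mm above the bench.
- objective: Bystander: a steel objective lens, 38 mm across, 60 mm high, standing; origin under its centre. Leave alone.
- jar: Bystander: an amber jar, 56 mm across, 85 mm high; origin under its centre. Leave alone.
- small_tub: Bystander: a small lidded tub without feet or wells, 48 by 68 mm, 32 mm high, same materials as the slide boxes; origin under its centre. Leave alone.
Things that resemble listed ones, but are neither listed nor needed, are in the scene too. What is shaped like the slide_box but yellow is not meant. Leave any yellow look-alike of the stand alone.

How it is judged:
On the way, in this order (a step that is already met when the one before it is completed fails the run):
1. the loose slide box stands on the lower one with its feet in the lid's wells, let go (x of slide_box in the frame of lower_box between -0.0035 and 0.0035 m and y of slide_box in the frame of lower_box between -0.0035 and 0.0035 m and z of slide_box in the frame of lower_box between 0.033 and 0.0375 m and angle between the x axis of slide_box and the x axis of lower_box, either way round below 0.08 rad and contact force between slide_box and the fingers below 0.2 N), for 0.2 s.
2. the key's bit is down in the clamp's hex socket (horizontal distance between key_tip and socket below 0.004 m and z of key_tip in the frame of socket below -0.013 m), for 0.1 s.
3. the clamp is turned clockwise over the stack with the key in its socket (all of step 2 and value of joint clamp above 2.9 rad), for 0.1 s.
At the end, for the whole second after the job is handed in: Slide box on the lower box, feet in the wells (3.5 mm sideways, 33-37.5 mm above it, 0.08 rad); lower box in the carrier's wells (4 mm); clamp joint over 2.9 rad; key upright in its stand (8 mm, tip 3-10 mm above the bench); all at rest and let go (all of step 1 and x of lower_box in the frame of carrier between -0.004 and 0.004 m and y of lower_box in the frame of carrier between -0.004 and 0.004 m and z of lower_box in the frame of carrier between 0.004 and 0.0085 m and horizontal distance between key and stand below 0.008 m and z of key in the frame of stand between 0.003 and 0.01 m and angle between key's own z axis and vertical below 0.08 rad and linear speed of each of slide_box, lower_box, key below 0.02 m/s and value of joint clamp above 2.9 rad); the robot touches nothing.
It fails at once if the clamp is turned without the key (distance between key_tip and socket above 0.03 m and (velocity of joint clamp above 0.4 rad/s or velocity of joint clamp below -0.4 rad/s)).
It fails at once if the slide box is let fall (more than about 18 mm) (contact force between slide_box and the fingers below 0.05 N and linear speed of slide_box above 0.6 m/s).
It fails at once if the key is let fall (more than about 18 mm) (contact force between key and the fingers below 0.05 N and linear speed of key above 0.6 m/s).
It fails at once if the objective, jar or small tub is displaced by more than 30 mm (distance of any of objective, jar, small_tub from where it was at the start of the episode above 0.03 m).
It also fails if it takes over 72 s, if anything falls off the work surface, if the arm or the gripper's body presses on something with over 40 N, if the wrist force passes 120 N, or if a joint passes its speed limit or range.

ROBOT

A 6-joint arm with a two-finger parallel gripper is mounted at the origin on the work surface. World frame = base frame: x ahead of the robot, y to its left, z up, the work surface at z = 0. Lengths are in m, angles in rad, forces in N, time in s.
With the tool pointing down it reaches from about 0.275 to 0.825 m from the base axis. Payload 4.9 kg.
Tool frame: the origin (TCP) lies midway between the tips of the shut fingers; the grasp point (between the pads) lies 19 mm behind it (grip_point_offset is the distance from the TCP to the grasp point, in m); z points along the fingers, x is the direction in which the jaws open and shut, and the axes are right-handed (so a half turn about z gives the same grasp; the last joint's range is limited). The gripper opens to 85 mm and grips with 20 to 120 N. Pads are 22 mm wide; open, the fingers measure 114 mm over their backs; the gripper's body (76 mm by 85 mm) begins 54 mm behind the grasp point. The pads swing forward as they close: fully open they stand 13 mm farther back than shut.
Start: joints at [-1.459, 0.326, -0.193, 1.052, 0, 1.437], TCP at [0.134, -0.533, 0.231] pointing down, gripper open.
Joint ranges: [-2.65, 2.65], [-0.97, 1.79], [-1.3, 1.35], [-1.93, 2.1], [-1.47, 1.37], [-3.14, 3.14]. Speed limits (rad/s): [2.57, 2.57, 3.14, 3.14, 3.14, 3.14].

INTERFACE

Orientations are given as a rotation vector (axis times angle).
In Python, from cell import * gives the robot as it stands. Calls block until the motion is done:
- movep(position, orientation): joint-space move of the TCP to a pose.
- move_l(position, velocity=0.15, rot=None, until_force=None): straight line of the TCP; rot=None keeps the orientation; velocity is the mean speed in m/s. With until_force (N) it stops when the force on the tool has changed by that much, and returns True; else False.
- set_joints(angles): joint-space move.
- let_go() and grab(newtons=None): open the fingers fully, or close them until they stop; newtons is the grip in N (None keeps the last).
- sleep(seconds).
- ik(position, orientation): joint angles nearest the present ones, or None.
- get_state(): the state.
- grab_frame(name): name is "scene" or "top"; returns a dict with "img" (384x512x3 uint8, red, green, blue), "fx", "fy", "cx", "cy" (pixels), "k1" (the pictures are not rectified: a ray, as slopes to the right and down, at radius r is drawn at 1 + k1 r^2 times it, then the intrinsics apply), "cam_to_world" (4x4, takes a point from camera to world coordinates). Camera axes: x right, y down, z forward; pixel columns grow to the right and rows downward; lengths in m; the calibration is good to about 2 mm. A picture is of the moment at which its call begins. There is no depth.
A pose or a line that the arm cannot do raises MotionError and nothing moves.
- sign_off(): hands the job in, once; it reports no verdict.
Trained networks look in the newest picture that a camera, given by its name, has taken for a name from the list of things; names that differ only in an ending like _2 or _b are one class to them, and where a whole thing is asked for, a point or a joint stands for the part that bears it (a point fixed in the world has none). Each returns a list of dicts, best first, with "score" (0 to 1); they miss things now and then, are a little off and sometimes report something else, mostly with a low value. They report only what shows in the picture. A call takes as long as a camera call. They do not tell look-alikes from the thing itself.
- spot_in(camera, name): "centre" ([column, row] in pixels, amid what is visible of it).
- silhouettes(camera, name): "mask" (384x512 bool, what is visible of it) and "centre" ([column, row] in pixels, amid what is visible of it).
- tip_of(camera, name): "centre" ([column, row] in pixels: a listed point, or the origin of a listed thing).
The state is a dict: "clock": time; "q": joint angles; "joint_velocities": joint speeds; "tau": joint torques, N m; "position": TCP position; "eef_rot": TCP orientation; "contact_force": force on the tool from outside, world axes, zero at the start; "wrist_torque": the same for the moment, N m; "finger_gap": opening from 0.0 (shut) to 1.0 (fully open).
Only numpy, scipy, OpenCV 4.12 (cv2) and the standard library are available. Lean on these libraries where they do the work, as an engineer would, in place of code of your own. Each camera call takes 0.05 s, during which the arm holds its last target. There are 200 camera calls.

## Working session

There is one attempt and no reset: what is moved stays moved. The work goes in short steps, each a Python script; the robot and the scene stay as the last script left them, time stands still between calls to the robot, and variables do not carry over. Pictures are saved under pics/ and viewed, about 8 in all and at most 12, crops included, and the job is handed in when it is done.

```bash
mkdir -p pics; ls
python3 - <<'E'
from cell import *
import cv2,numpy as np
ims=[]
for c in ["scene","top"]:
    f=grab_frame(c); cv2.imwrite(f"pics/{c}0.png",cv2.resize(f["img"][:,:,::-1],(800,600),interpolation=cv2.INTER_CUBIC))
    print(c,f["fx"],f["fy"],f["cx"],f["cy"],f["k1"],np.round(f["cam_to_world"],4).tolist())
    for n in ["slide_box","lower_box","carrier","clamp","socket","tongue_tip","key","stand","objective","jar","small_tub"]:
        try: print(n,[(np.round(d["centre"]).tolist(),round(d["score"],2)) for d in spot_in(c,n)])
        except Exception as e: print(n,e)
print(get_state())
E
```

```text
pics
scene 399.24650830713904 399.24650830713904 251.70984251748948 188.68906106967404 -0.11441681005849111 [[0.4739, 0.5105, -0.7175, 1.2979], [0.8805, -0.2666, 0.3919, -0.3963], [0.0088, -0.8175, -0.5759, 0.712], [0.0, 0.0, 0.0, 1.0]]
slide_box [([137.0, 233.0], 0.83), ([157.0, 275.0], 0.66), ([318.0, 175.0], 0.41)]
lower_box [([256.0, 203.0], 0.92)]
carrier [([230.0, 214.0], 0.88)]
clamp [([224.0, 190.0], 0.61)]
socket [([223.0, 192.0], 0.68)]
tongue_tip [([221.0, 190.0], 0.93), ([319.0, 148.0], 0.63)]
key [([317.0, 148.0], 0.58)]
stand [([317.0, 176.0], 0.78), ([365.0, 196.0], 0.74)]
objective [([215.0, 275.0], 0.64)]
jar [([344.0, 222.0], 0.59)]
small_tub [([181.0, 191.0], 0.61), ([230.0, 214.0], 0.38)]
top 407.1768221752797 407.1768221752797 251.8286730585694 186.33188346050417 -0.14032453167647543 [[-0.0014, -0.9985, 0.0552, 0.4719], [-1.0, 0.0009, -0.0094, 0.0172], [0.0094, -0.0552, -0.9984, 1.2176], [0.0, 0.0, 0.0, 1.0]]
slide_box [([346.0, 153.0], 0.98), ([352.0, 205.0], 0.88)]
lower_box [([239.0, 192.0], 0.68), ([351.0, 202.0], 0.65)]
carrier [([265.0, 195.0], 0.97), ([160
[... 318 characters left out ...]
_tub [([292.0, 242.0], 0.88)]
{'clock': 1.2, 'q': array([-1.45917115e+00,  3.26200046e-01, -1.92613172e-01,  1.05201584e+00,
        1.61878576e-05,  1.43659716e+00]), 'joint_velocities': array([-0.00035504, -0.00046839, -0.00041725,  0.00078936, -0.00082067,
        0.00178051]), 'tau': array([ 8.30847366e-04, -4.43334818e+01,  2.62756419e+01,  1.02537142e-03,
        8.68130059e-06,  7.64283953e-06]), 'position': array([ 0.13386255, -0.53346489,  0.2312758 ]), 'eef_rot': array([-2.47701033e+00,  1.93230589e+00,  1.77633112e-05]), 'contact_force': array([ 0.30720004,  0.91747806, -0.06797861]), 'wrist_torque': array([ 0.00442535,  0.01022103, -0.02051291]), 'finger_gap': 0.9992780163040835}
```

View pics/scene0.png

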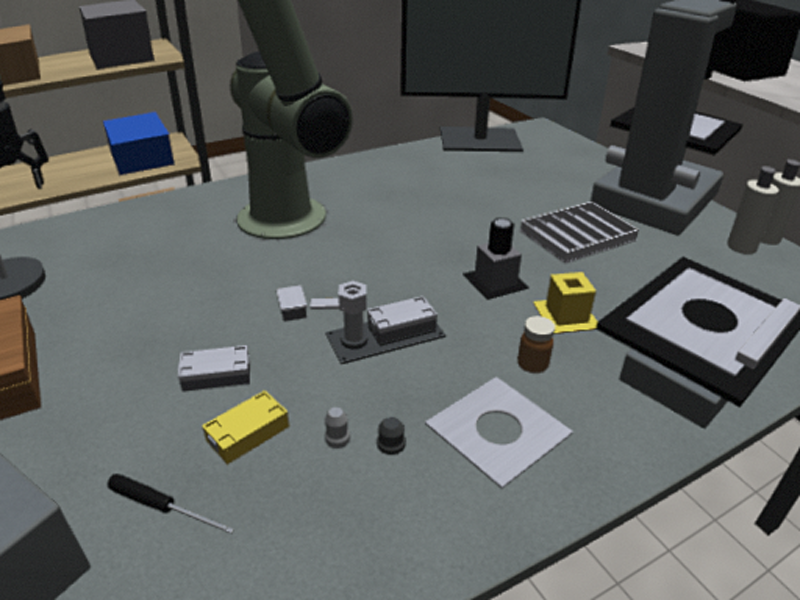

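View pics/top0.png

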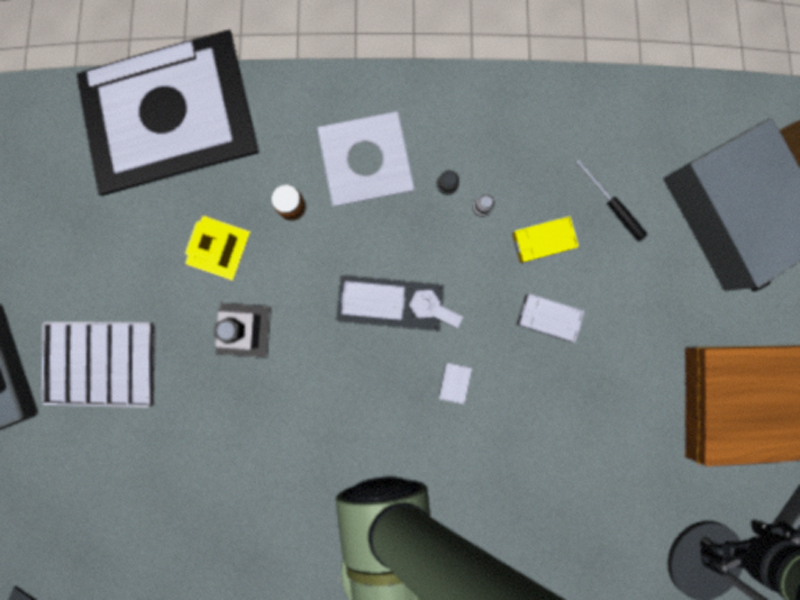

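Look-alikes:
- **Slide box:** in the top image, grey (352,203) is the one I want. Yellow (346,153) is the decoy, the small tub is at (292,242), and the lower box on the carrier is at (239,192).
- **Stand:** grey with the key at (158,210). The yellow one at (138,157) is the decoy.

Next I'll fit models to the masks in both cameras.

```bash
cat > h.py <<'E'
from cell import *
import cv2,numpy as np
from scipy.optimize import minimize
from scipy.spatial.transform import Rotation as R
S=4
def proj(f,P):
    T=np.linalg.inv(f["cam_to_world"]); c=np.asarray(P)@T[:3,:3].T+T[:3,3]
    s=c[:,:2]/c[:,2:]; s=s*(1+f["k1"]*(s**2).sum(1,keepdims=True))
    return s*[f["fx"],f["fy"]]+[f["cx"],f["cy"]]
def unproj(f,px,z):
    s0=(np.array(px,float)-[f["cx"],f["cy"]])/[f["fx"],f["fy"]]; s=s0
    for _ in range(20): s=s0/(1+f["k1"]*(s@s))
    d=f["cam_to_world"][:3,:3]@np.r_[s,1]; o=f["cam_to_world"][:3,3]
    return (o+d*(z-o[2])/d[2])[:2]
def place(P,x,y,a,z=0):
    P=np.asarray(P,float); c,s=np.cos(a),np.sin(a)
    return np.c_[x+c*P[:,0]-s*P[:,1],y+s*P[:,0]+c*P[:,1],P[:,2]+z]
def box(hx,hy,z0,z1): return np.array([[i*hx,j*hy,z] for i in(-1,1) for j in(-1,1) for z in(z0,z1)])
def hexp(af,z0,z1):   # flats square to x
    r=af/np.sqrt(3); return np.array([[r*np.cos(t),r*np.sin(t),z] for t in np.radians(np.arange(30,390,60)) for z in(z0,z1)])
def cyl(r,z0,z1): return np.array([[r*np.cos(t),r*np.sin(t),z] for t in np.arange(0,6.28,.2) for z in(z0,z1)])
def render(f,hulls):
    m=np.zeros((384*S,512*S),np.uint8)
    for P in hulls:
        q=(proj(f,P)+.5)*S-.5
        cv2.fillConvexPoly(m,cv2.convexHull(np.round(q*16).astype(np.int32)),255,shift=4)
    return cv2.resize(m,(512,384),interpolation=cv2.INTER_AREA)/255.
def fit(obs,model,x0,step):
    """obs: list of (frame,mask,ignore or None); model(params)->hulls"""
    def cost(p):
        c=0
        for f,m,ig in obs:
            r=render(f,model(p)); w=1 if ig is None else ~ig
            c+=1-(np.minimum(r,m)*w).sum()/(np.maximum(r,m)*w).sum()
        return c/len(obs)
    x0=np.array(x0,float); sim=np.vstack([x0]+[x0+np.eye(len(x0))[i]*step[i] for i in range(len(x0))])
    b=minimize(cost,x0,method="Nelder-Mead",options=dict(initial_simplex=sim,xatol=1e-4,fatol=1e-5,maxiter=300))
    return b.x,1-b.fun
def mask(cam,name,near=None):
    L=silhouettes(cam,name)
    if near is not None: L=sorted(L,key=lambda d:np.hypot(*(np.array(d["centre"])-near)))
    return L[0]["mask"]
def down(yaw): # tool pointing down, jaw axis x at yaw
    return (R.from_euler("z",yaw)*R.from_euler("x",np.pi)).as_rotvec()
E
cat > m.py <<'E'
from h import *
import pickle
F={c:grab_frame(c) for c in("scene","top")}
near={"scene":dict(slide_box=(137,233),lower_box=(256,203),carrier=(230,214),clamp=(223,192),key=(320,150),stand=(317,176)),
"top":dict(slide_box=(352,203),lower_box=(239,192),carrier=(255,195),clamp=(276,196),key=(148,210),stand=(158,210))}
M={c:{n:mask(c,n,p) for n,p in near[c].items()} for c in F}
pickle.dump((F,M),open("m.pkl","wb"))
for c in F: print(c,{n:(int(m.sum()),np.round(np.argwhere(m).mean(0)[::-1]).tolist()) for n,m in M[c].items()})
t=F["top"]
pb=unproj(t,(352,203),.04);pl=unproj(t,(239,192),.046);ph=unproj(t,(272,194.5),.118);pk=unproj(t,(147,211),.136);print(pb,pl,ph,pk)
dil=lambda m:cv2.dilate(m.astype(np.uint8),np.ones((3,3)))>0
sets={"scene":["scene"],"top":["top"],"both":["scene","top"]}
for k,cs in sets.items():
    print(k)
    r=max((fit([(F[c],M[c]["slide_box"],None) for c in cs],lambda p:[place(box(.03,.055,.006,.04),*p)],[*pb,a],[.005,.005,.2]) for a in(-.3,.3,1.2,1.9)),key=lambda r:r[1]); print(" slide",r)
    r=fit([(F[c],M[c]["lower_box"],dil(M[c]["clamp"])) for c in cs],lambda p:[place(box(.03,.055,.012,.046),*p)],[*pl,0],[.005,.005,.1]); print(" lower",r)
    r=max((fit([(F[c],M[c]["key"],None) for c in cs],lambda p:[place(hexp(.04,.076,.136),*p)],[*pk,a],[.005,.005,.1]) for a in(0,.25,.5,.75)),key=lambda r:r[1]); print(" key",r)
    r=fit([(F[c],M[c]["clamp"],None) for c in cs],lambda p:[place(hexp(.046,.085,.118),p[0],p[1],p[2]),place(box(.036,.011,.085,.093)+[.036,0,0],p[0],p[1],p[2]),place(cyl(abs(p[3]),.01,.085),p[0],p[1],0)],[*ph,-2.1,.013],[.005,.005,.2,.003]); print(" clamp",r)
    r=fit([(F[c],M[c]["stand"],dil(M[c]["key"])) for c in cs],lambda p:[place(box(.032,.032,0,.076),*p),place(box(.05,.05,0,abs(p[3])*0+.006),*p[:3])] ,[*pk,0],[.005,.005,.1]); print(" stand",r)
# overlay mask outlines
V=[]
for c in F:
    im=F[c]["img"][:,:,::-1].copy()
    im=cv2.resize(im,None,fx=3,fy=3,interpolation=cv2.INTER_CUBIC)
    for i,(n,m) in enumerate(M[c].items()):
        cs,_=cv2.findContours(cv2.resize(m.astype(np.uint8),None,fx=3,fy=3,interpolation=cv2.INTER_NEAREST),0,2); cv2.drawContours(im,cs,-1,[(0,0,255),(0,255,0),(255,0,0),(0,255,255),(255,0,255),(255,255,0)][i],1)
    V.append(im[390:750,330:1080] if c=="scene" else im[420:680,380:1130])
cv2.imwrite("pics/ov.png",cv2.resize(np.vstack(V)[:600],None,fx=1,fy=1))
E
sed -i 's/abs(p\[3\])\*0+.006/.006/' m.py; python3 m.py
```

```text
scene {'slide_box': (876, [317.0, 174.0]), 'lower_box': (914, [257.0, 204.0]), 'carrier': (1342, [230.0, 209.0]), 'clamp': (450, [220.0, 191.0]), 'key': (322, [320.0, 151.0]), 'stand': (910, [318.0, 175.0])}
top {'slide_box': (796, [352.0, 204.0]), 'lower_box': (805, [238.0, 192.0]), 'carrier': (1320, [259.0, 195.0]), 'clamp': (408, [276.0, 197.0]), 'key': (232, [147.0, 211.0]), 'stand': (825, [158.0, 211.0])}
[ 0.48798558 -0.28662733] [0.5203848  0.04312461] [ 0.51055056 -0.04767755] [0.465953   0.28721381]
scene
 slide (array([ 0.48798558, -0.28662733, -0.3       ]), np.float64(0.0))
 lower (array([ 0.51916775,  0.04726633, -0.14182962]), np.float64(0.9515724802536778))
 key (array([0.46160343, 0.29910216, 0.63988622]), np.float64(0.9322280564902027))
 clamp (array([ 5.09751024e-01, -4.67069481e-02, -2.01501388e+00,  6.60693977e-06]), np.float64(0.9026012970500508))
 stand (array([ 0.46470628,  0.29807679, -0.04152013]), np.float64(0.9607442170875599))
top
 slide (array([ 0.48582538, -0.29058885, -0.31531839]), np.float64(0.9338467669437723))
 lower (array([ 0.52052984,  0.04579553, -0.08411677]), np.float64(0.9605068266838839))
 key (array([0.46522587, 0.29468693, 1.12922955]), np.float64(0.8467762910730284))
 clamp (array([ 0.51191441, -0.04497975, -2.04077189,  0.01401601]), np.float64(0.9310843641623857))
 stand (array([ 0.46578369,  0.29483151, -0.08234004]), np.float64(0.9277936700459987))
both
 slide (array([ 0.48582538, -0.29058885, -0.31531839]), np.float64(0.4669233834718862))
 lower (array([ 0.5201997 ,  0.04650238, -0.09742705]), np.float64(0.9500367481450394))
 key (array([0.46515354, 0.29567534, 0.07980297]), np.float64(0.8702741299772108))
 clamp (array([ 5.11367751e-01, -4.50397539e-02, -2.02997771e+00,  4.67854018e-06]), np.float64(0.9083212856194655))
 stand (array([ 0.46590886,  0.29625032, -0.0732055 ]), np.float64(0.9354927806523049))
```

View pics/ov.png

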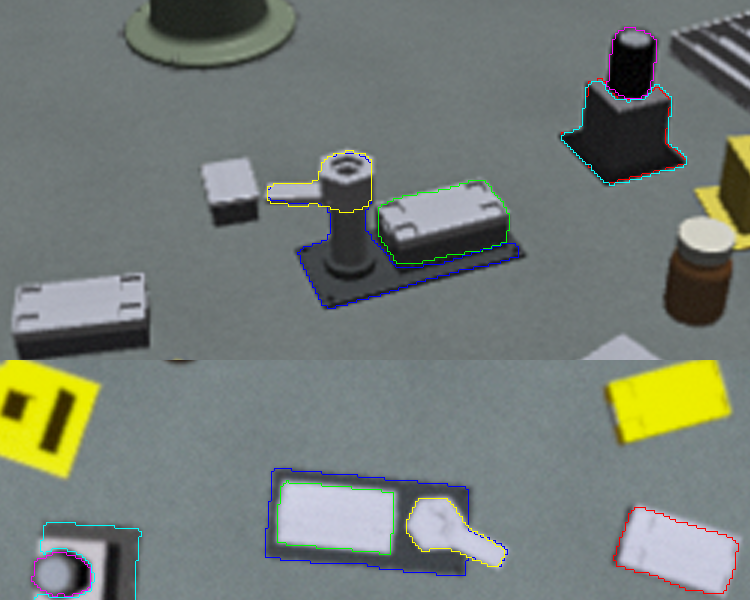

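```bash
cat > m2.py <<'E'
from h import *
F={c:grab_frame(c) for c in("scene","top")}
L=[d for d in silhouettes("scene","slide_box") if np.hypot(*(np.array(d["centre"])-(137,233)))<15]
ms=L[0]["mask"] if L else None
mt=mask("top","slide_box",(352,203))
ft=np.array([[x+sx*.018,y+sy*.043,z] for sx in(-1,1) for sy in(-1,1) for x,y,z in [(.0055,0,0),(-.0055,0,0),(0,.0055,0),(0,-.0055,0)]])
mod=lambda p:[place(box(.03,.055,.006,.04),*p)]
obs=dict(top=[(F["top"],mt,None)])
if ms is not None: obs["scene"]=[(F["scene"],ms,None)]; obs["both"]=obs["top"]+obs["scene"]
for k,o in obs.items(): print("slide",k,fit(o,mod,[.486,-.29,-.315],[.004,.004,.1]))
m={c:mask(c,"clamp",p) for c,p in dict(scene=(223,192),top=(276,196)).items()}
for cs in (["scene"],["top"],["scene","top"]):
    print("clamp",cs,fit([(F[c],m[c],None) for c in cs],lambda p:[place(hexp(.046,.085,.118),*p),place(box(.036,.011,.085,.093)+[.036,0,0],*p)],[.511,-.045,-2.03],[.004,.004,.1]))
E
python3 m2.py
python3 - <<'E'
import sys; sys.path.insert(0,'.')
from h import *
print(get_state()["clock"])
for y in(-.315,-.315+np.pi): print(ik([.486,-.29,.12],down(y)))
for y in(-.097,-.097+np.pi): print(ik([.52,.0465,.16],down(y)))
E
```

```text
slide top (array([ 0.48799592, -0.290587  , -0.31759888]), np.float64(0.9504222999804849))
slide scene (array([ 0.48680621, -0.28911093, -0.32203147]), np.float64(0.9520722420200666))
slide both (array([ 0.48752574, -0.2902922 , -0.31571674]), np.float64(0.9480557411017726))
clamp ['scene'] (array([ 0.50850171, -0.04671198, -2.01499689]), np.float64(0.9311730331950546))
clamp ['top'] (array([ 0.51208769, -0.04533955, -2.05434304]), np.float64(0.9334322074442638))
clamp ['scene', 'top'] (array([ 0.51142455, -0.04598772, -2.0567725 ]), np.float64(0.9130746760396931))
2.2
[-6.68412164e-01  4.51856551e-01 -3.07865707e-01  8.11074069e-01
  4.44089210e-16  1.21738416e+00]
[-0.66841216  0.45185655 -0.30786571  0.81107407  0.         -1.92420849]
[-0.05226126  0.33581182 -0.37386343  0.86112108  0.          1.61553507]
[-0.05226126  0.33581182 -0.37386343  0.86112108  0.         -1.52605759]
```

```bash
cat > s1.py <<'E'
from h import *
x,y,a=.4875,-.2902,-.317; rot=down(a)
movep([x,y,.12],rot)
print(move_l([x,y,.006],.12,until_force=8),get_state()["position"])
grab(50); s=get_state(); print(s["finger_gap"],s["position"])
move_l([x,y,.15],.15); print(get_state()["finger_gap"],get_state()["contact_force"])
X,Y,A=.5202,.0465,-.0965
movep([X,Y,.15],down(A)); move_l([X,Y,.065],.1)
print(get_state()["clock"])
F=grab_frame("scene"); G=grab_frame("top")
v=np.hstack([cv2.resize(f["img"][:,:,::-1][r:r+110,c:c+110],(400,400),interpolation=cv2.INTER_CUBIC) for f,r,c in((F,140,200),(G,140,190))])
cv2.imwrite("pics/hold.png",v)
E
python3 s1.py
```

```text
False [ 0.48798792 -0.29066561  0.00667692]
0.6965692488167516 [ 0.48819214 -0.29060738  0.00710659]
0.6942098060372344 [-0.15258326  1.30167004 -2.64593097]
8.6667
```

View pics/hold.png

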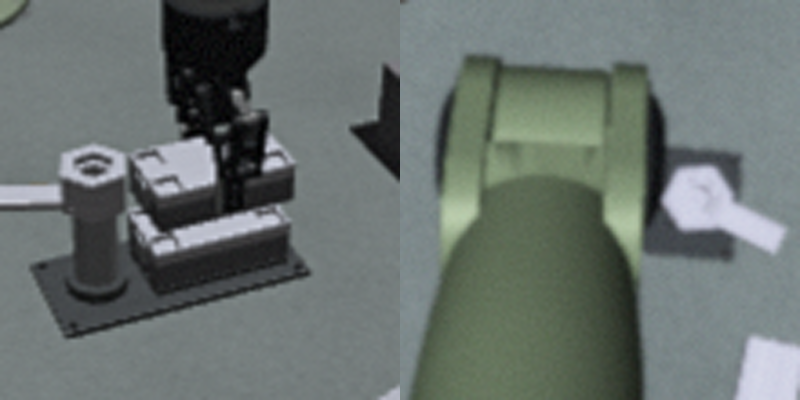

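The box is held squarely above the lower one, and the scene crop shows both outlines aligned. I'll lower it.

Run:
```python
from h import *
s=get_state(); print(s["position"],R.from_rotvec(s["eef_rot"]).as_euler("zyx"))
hit=move_l([.5202,.0465,.040],.03,until_force=8); s=get_state(); print(hit,s["position"],s["contact_force"],s["clock"])
```

```text
[0.520947   0.04644137 0.0657641 ] [9.65483925e-02 1.56798865e-03 3.14153926e+00]
True [0.5206863  0.04594732 0.04810112] [-1.2685107  -1.1496577   6.81928155] 9.3667
```

Run:
```python
from h import *
let_go(); sleep(.2)
p=get_state()["position"]; move_l([p[0],p[1],.16],.15)
movep([.42,.12,.25],down(-.0965))
F={c:grab_frame(c) for c in("scene","top")}
near=dict(scene=(320,151),top=(147,211)); m={c:mask(c,"key",near[c]) for c in F}
for cs in (["scene"],["top"],["scene","top"]):
    for a in(-.4,-.2,0.,.2,.4): print(cs,fit([(F[c],m[c],None) for c in cs],lambda p:[place(hexp(.04,.076,.136),*p)],[.464,.296,a],[.003,.003,.15]))
for c,n in dict(scene=(258,195),top=(237,190)).items():
    try:
        L=sorted(silhouettes(c,"slide_box"),key=lambda d:np.hypot(*(np.array(d["centre"])-n))); print(c,L[0]["centre"],fit([(F[c],L[0]["mask"],None)],lambda p:[place(box(.03,.055,.047,.081),*p)],[.52,.0465,-.097],[.003,.003,.05]))
    except Exception as e: print(e)
def crop(f,c,r,n,s=400): return cv2.resize(f["img"][r:r+n,c:c+n,::-1],(s,s),interpolation=cv2.INTER_CUBIC)
cv2.imwrite("pics/key.png",np.hstack([crop(F["scene"],300,130,40),crop(F["top"],128,192,40)]))
cv2.imwrite("pics/st.png",np.hstack([crop(F["scene"],205,150,90),crop(F["top"],200,150,90)]))
print(get_state()["clock"])
```

```text
['scene'] (array([ 0.45965997,  0.30004793, -0.34135583]), np.float64(0.886758617369536))
['scene'] (array([ 0.45862331,  0.3000476 , -0.00767889]), np.float64(0.8879011928741151))
['scene'] (array([0.45894571, 0.30000352, 0.02053085]), np.float64(0.8869020473801695))
['scene'] (array([ 0.45888435,  0.30002251, -0.00970949]), np.float64(0.8873670757879))
['scene'] (array([0.45930108, 0.3002545 , 0.72290945]), np.float64(0.8879767236904058))
['top'] (array([ 0.464,  0.296, -0.4  ]), np.float64(0.0))
['top'] (array([ 0.464,  0.296, -0.2  ]), np.float64(0.0))
['top'] (array([0.464, 0.296, 0.   ]), np.float64(0.0))
['top'] (array([0.464, 0.296, 0.2  ]), np.float64(0.0))
['top'] (array([0.464, 0.296, 0.4  ]), np.float64(0.0))
['scene', 'top'] (array([ 0.45965997,  0.30004793, -0.34135583]), np.float64(0.44337930868476794))
['scene', 'top'] (array([ 0.45862331,  0.3000476 , -0.00767889]), np.float64(0.4439505964370576))
['scene', 'top'] (array([0.45894571, 0.30000352, 0.02053085]), np.float64(0.4434510236900848))
['scene', 'top'] (array([ 0.45888435,  0.30002251, -0.00970949]), np.float64(0.44368353789395))
['scene', 'top'] (array([0.45930108, 0.3002545 , 0.72290945]), np.float64(0.44398836184520296))
scene [257.6, 195.6] (array([ 0.51694006,  0.04729168, -0.07862247]), np.float64(0.9468326480580259))
top [236.2, 191.7] (array([ 0.51905561,  0.04751687, -0.08955377]), np.float64(0.938867832784138))
11.8083
```

View pics/key.png

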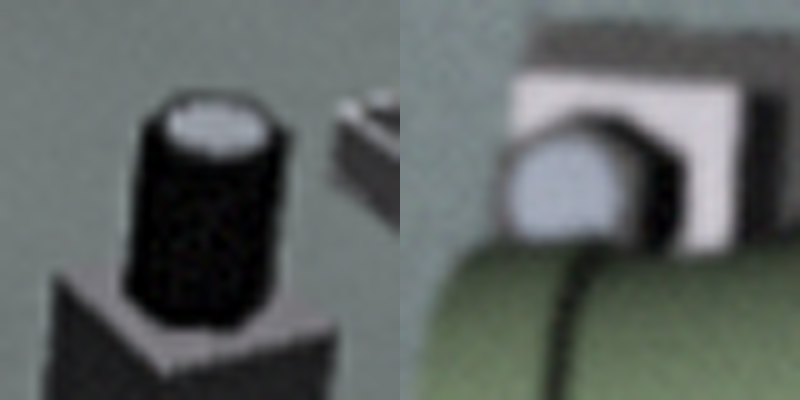

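View pics/st.png

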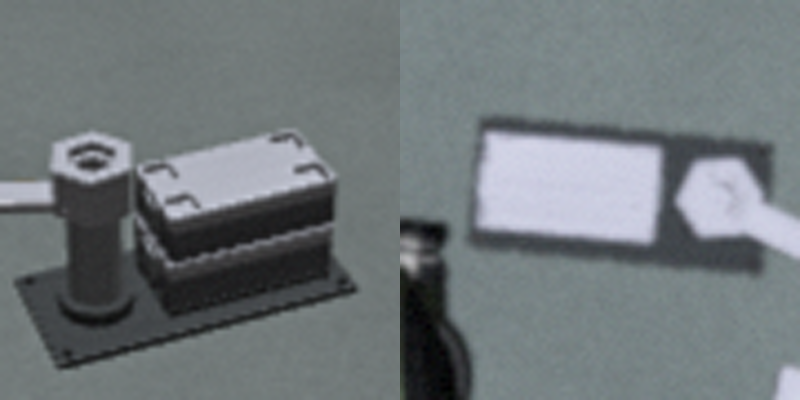

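The stack is seated: the feet are in the wells and the gap is closed. For the key's yaw I'll check the first top image, which the arm doesn't block.

Run:
```python
from h import *
import pickle
F,M=pickle.load(open("m.pkl","rb"))
vs=[]
for c,(r,cc) in dict(top=(190,128),scene=(132,298)).items():
    f=F[c]; im=cv2.resize(f["img"][r:r+40,cc:cc+40,::-1],(400,400),interpolation=cv2.INTER_CUBIC)
    for a,col in ((.55,(0,0,255)),(.05,(0,255,0))):
        k=im.copy()
        for z in(.076,.136):
            H=hexp(.04,z,z+1e-6)[::2]; q=(proj(f,place(H,.4645,.2962,a))-[cc,r]+.5)*10
            cv2.polylines(k,[q.astype(np.int32)],True,col,1)
        vs.append(k)
cv2.imwrite("pics/k2.png",cv2.resize(np.vstack([np.hstack(vs[:2]),np.hstack(vs[2:])]),(600,600)))
# fit dark base+disc: everything not block-bright in block top; use mask fit for top w/ several yaws, image-gradient score
g=cv2.GaussianBlur(cv2.cvtColor(F["top"]["img"],cv2.COLOR_RGB2GRAY),(0,0),.7).astype(float)
```

```text
(no output)
```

View pics/k2.png

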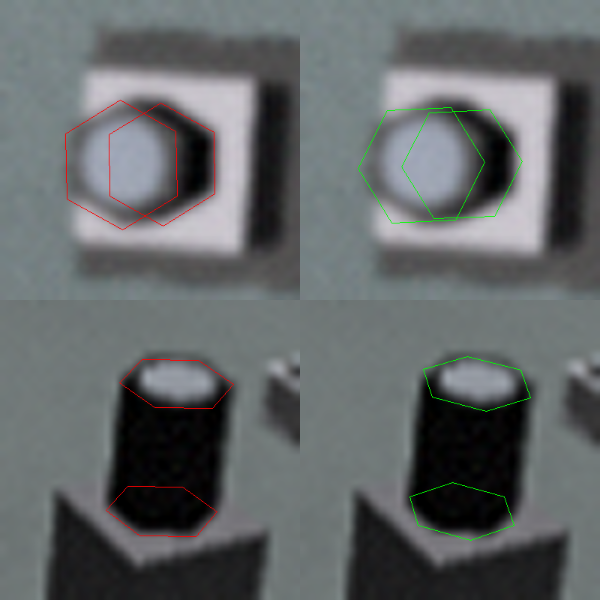

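Run:
```python
from h import *
import pickle
F,M=pickle.load(open("m.pkl","rb"))
def blur(m): return cv2.GaussianBlur(m,(0,0),.6)
f=F["scene"]; g=cv2.cvtColor(f["img"],cv2.COLOR_RGB2GRAY).astype(float)
al=np.clip((112-g)/105,0,1); roi=np.zeros(g.shape,bool); roi[134:168,306:336]=1
roi&=cv2.dilate(M["scene"]["key"].astype(np.uint8),np.ones((5,5)))>0
disc=cv2.erode(M["scene"]["key"].astype(np.uint8),np.ones((3,3)))>0; al[disc]=1
# exclude block front (dark) : keep rows above base+2 only via dilated mask
t=F["top"]; gt=cv2.cvtColor(t["img"],cv2.COLOR_RGB2GRAY).astype(float)
print(gt[196:224:1,136:170:1].astype(int)[::3].tolist()[:3])
# top: block-bright fraction within block-top interior
bm=render(t,[place(box(.027,.027,.076,.07601),.4659,.2962,-.075)])>.99
br=np.median(gt[bm&(gt>170)]); print("bright",br,bm.sum())
at=np.clip((br-gt)/(br-10),0,1)
def cost(p,a,w):
    H=place(hexp(.04,.076,.136),p[0],p[1],a); cs=np.abs(blur(render(f,[H]))-al)[roi].mean()
    rt=blur(render(t,[H])); ok=bm&(gt<250)
    dk=at.copy(); dk[rt>.97]=1
    ct=np.abs(np.where(at>.55,1,at/.9)-rt)[bm].mean()
    return w[0]*cs+w[1]*ct
for w in((1,0),(0,1),(1,1)):
    out=[]
    for a in np.arange(0,1.04,.13):
        b=minimize(cost,[.4645,.296],args=(a,w),method="Nelder-Mead",options=dict(initial_simplex=[[.4645,.296],[.467,.296],[.4645,.299]],xatol=2e-4,fatol=1e-5)); out.append((round(a,2),round(b.fun,4),np.round(b.x,4).tolist()))
    print(w,*out,sep="\n ")
```

```text
[[128, 128, 127, 126, 111, 94, 82, 82, 79, 80, 78, 79, 82, 79, 79, 79, 76, 77, 80, 83, 83, 84, 78, 81, 82, 82, 76, 77, 81, 77, 76, 82, 87, 95], [132, 128, 130, 138, 149, 148, 150, 145, 140, 138, 133, 126, 127, 124, 119, 114, 113, 108, 102, 101, 102, 94, 93, 91, 91, 85, 80, 79, 75, 76, 78, 80, 77, 77], [131, 133, 139, 167, 190, 195, 198, 189, 181, 170, 161, 160, 163, 169, 176, 189, 196, 198, 197, 197, 198, 197, 199, 196, 189, 151, 71, 31, 28, 32, 50, 74, 80, 78]]
bright 195.0 337
(1, 0)
 (np.float64(0.0), np.float64(0.0579), [0.4634, 0.297])
 (np.float64(0.13), np.float64(0.0582), [0.4632, 0.2971])
 (np.float64(0.26), np.float64(0.0644), [0.4627, 0.2975])
 (np.float64(0.39), np.float64(0.0646), [0.4627, 0.2977])
 (np.float64(0.52), np.float64(0.0588), [0.4625, 0.2981])
 (np.float64(0.65), np.float64(0.0518), [0.4631, 0.2973])
 (np.float64(0.78), np.float64(0.0647), [0.4641, 0.2973])
 (np.float64(0.91), np.float64(0.0779), [0.4643, 0.2966])
(0, 1)
 (np.float64(0.0), np.float64(0.313), [0.4659, 0.2961])
 (np.float64(0.13), np.float64(0.305), [0.4657, 0.2951])
 (np.float64(0.26), np.float64(0.292), [0.4654, 0.2951])
 (np.float64(0.39), np.float64(0.2846), [0.4656, 0.2956])
 (np.float64(0.52), np.float64(0.2846), [0.4657, 0.2956])
 (np.float64(0.65), np.float64(0.2919), [0.4657, 0.2952])
 (np.float64(0.78), np.float64(0.3007), [0.4662, 0.295])
 (np.float64(0.91), np.float64(0.309), [0.466, 0.2952])
(1, 1)
 (np.float64(0.0), np.float64(0.3728), [0.4652, 0.2954])
 (np.float64(0.13), np.float64(0.3689), [0.4653, 0.2954])
 (np.float64(0.26), np.float64(0.3615), [0.4653, 0.2955])
 (np.float64(0.39), np.float64(0.3554), [0.465, 0.2955])
 (np.float64(0.52), np.float64(0.3506), [0.4655, 0.2956])
 (np.float64(0.65), np.float64(0.3508), [0.4656, 0.2954])
 (np.float64(0.78), np.float64(0.3723), [0.466, 0.2955])
 (np.float64(0.91), np.float64(0.3909), [0.4658, 0.2956])
```

Run:
```python
from h import *
K=[.4648,.2961]; th=.58+np.pi
p=get_state()["position"]
movep([*K,.19],down(th)); print(get_state()["q"])
print(move_l([*K,.092],.1,until_force=8),get_state()["position"])
grab(60); s=get_state(); print(s["finger_gap"],s["position"],s["contact_force"],s["wrist_torque"])
move_l([*K,.20],.12); s=get_state(); print(s["finger_gap"],s["contact_force"])
move_l([*K,.235],.12)
P=[.5115,-.0455]; yi=-2.04+5*np.pi/3
movep([*P,.235],down(yi)); move_l([*P,.210],.06)
s=get_state(); print(s["position"],s["q"],s["clock"])
f=grab_frame("scene"); t=grab_frame("top")
v=np.hstack([cv2.resize(g["img"][r:r+70,c:c+70,::-1],(400,400),interpolation=cv2.INTER_CUBIC) for g,r,c in((f,145,188),(t,160,240))])
cv2.imwrite("pics/ins.png",v)
```

```text
[ 4.33108309e-01  3.58905369e-01 -2.55280587e-01  9.56609843e-01
 -1.32005170e-05 -1.71738841e+00]
False [0.46531037 0.29634555 0.09259525]
0.4761734131117208 [0.46523523 0.2963227  0.09267612] [-1.04451272  0.43211418  4.89227448] [-0.09958823  0.16962259 -0.02995616]
0.4801643083699727 [ 1.20404672 -0.66719199 -3.02018817]
[ 0.51131001 -0.04532219  0.20966256] [-2.32298675e-01  2.75533205e-01 -3.21574372e-01  9.74436656e-01
  2.11957260e-05 -1.85774563e+00] 19.7167
```

View pics/ins.png

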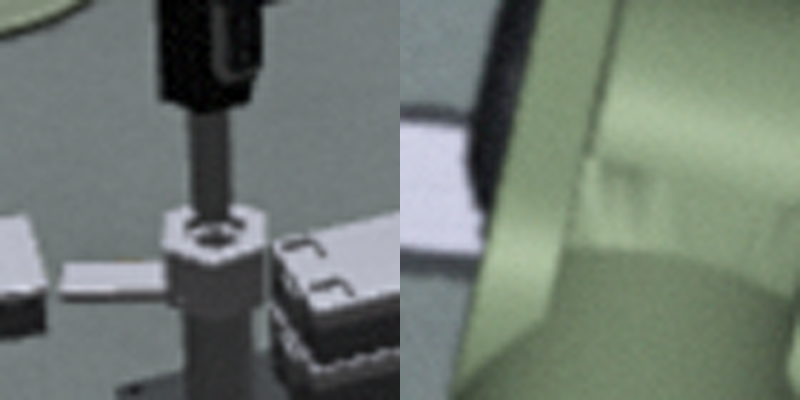

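The key hangs over the socket. In the crop the shaft centre is at about column 211 and the hub centre at about 215, so it's offset roughly 1.5 mm. I'll shift part of that and insert by feel.

Run:
```python
from h import *
P=np.array([.5119,-.0443])
move_l([*P,.2097],.05)
hit=move_l([*P,.1775],.03,until_force=8); s=get_state()
print(hit,s["position"],s["contact_force"],s["wrist_torque"],s["finger_gap"],s["clock"])
```

```text
True [ 0.51191462 -0.04445794  0.18987418] [ 1.72168613 -0.91924418 -4.19668545] [-0.23837886 -0.80753609  0.02435398] 0.47821862046814345 20.75
```

Run:
```python
from h import *
P=np.array([.5119,-.0443]); yi=-2.04+5*np.pi/3
for d in (0,-.08,.08):
    s=get_state()
    if d: move_l([*P,s["position"][2]],.03,rot=down(yi+d))
    hit=move_l([*P,.1775],.02,until_force=12); s=get_state()
    print(d,hit,s["position"],s["contact_force"],s["wrist_torque"],s["clock"])
    if not hit: break
```

```text
0 False [ 0.51218696 -0.04444949  0.17765125] [ 2.55332198 -1.98369357  0.66967623] [-0.54278678 -0.84319603  0.04759698] 21.525
```

Run:
```python
from h import *
move_l([.5119,-.0443,.179],.03)
q0=get_state()["q"].copy()
for d in (.4,.8,1.2,1.6,2.0,2.4,2.7):
    q=q0.copy(); q[5]+=d; set_joints(q); s=get_state()
    print(d,np.round(s["position"],4),np.round(s["contact_force"],1),np.round(s["wrist_torque"],2),round(s["finger_gap"],3),s["clock"])
    if np.linalg.norm(s["contact_force"])>25: break
grab_frame("scene")
print([(d["centre"],d["score"]) for d in tip_of("scene","tongue_tip")])
```

```text
0.4 [ 0.5133 -0.0447  0.179 ] [ 5.9 -2.5 -4.3] [-0.7  -1.85 -0.04] 0.477 22.2417
0.8 [ 0.514  -0.0454  0.1791] [ 7.  -4.5 -7.1] [-1.2  -2.25  0.03] 0.482 22.7083
1.2 [ 0.5142 -0.0463  0.1791] [ 8.3 -6.5 -6.9] [-1.78 -2.32  0.04] 0.474 23.175
1.6 [ 0.5139 -0.047   0.1792] [ 7.1 -8.7 -5.9] [-2.27 -2.14  0.  ] 0.472 23.6417
2.0 [ 0.5134 -0.0474  0.1792] [ 5.8 -9.6 -5.2] [-2.62 -1.69  0.03] 0.477 24.1083
2.4 [ 0.5124 -0.0467  0.1792] [ 4.2 -8.  -1.4] [-2.05 -0.98 -0.08] 0.471 24.575
2.7 [ 0.5123 -0.0465  0.1792] [ 3.3 -6.9 -2.1] [-1.92 -0.93 -0.04] 0.468 24.9667
[([249.2, 181.9], 0.59)]
```

Run:
```python
from h import *
f=grab_frame("scene")
car=-1.667
def est():
    f=grab_frame("scene"); o=[]
    for d in tip_of("scene","tongue_tip")[:2]:
        p=unproj(f,d["centre"],.089)-[.5112,-.0455]; o.append((round((car-np.arctan2(p[1],p[0]))%(2*np.pi),2),round(np.hypot(*p),3),d["score"]))
    return o
print(est())
q0=get_state()["q"].copy()
for d in (.12,.24,.34):
    q=q0.copy(); q[5]+=d; set_joints(q); s=get_state()
    print(d,np.round(s["position"],4),np.round(s["contact_force"],1),np.round(s["wrist_torque"],2),round(s["finger_gap"],3),s["clock"],est())
    if abs(s["wrist_torque"][2])>1: break
f=grab_frame("scene"); t=grab_frame("top")
v=np.hstack([cv2.resize(g["img"][r:r+90,c:c+90,::-1],(400,400),interpolation=cv2.INTER_CUBIC) for g,r,c in((f,140,195),(t,150,210))])
cv2.imwrite("pics/turn.png",v)
```

```text
[(np.float64(2.84), np.float64(0.083), 0.83)]
0.12 [ 0.5125 -0.047   0.1792] [ 4.3 -3.4 -3. ] [-0.87 -1.17 -0.08] 0.47 25.4667 [(np.float64(4.27), np.float64(0.114), 0.67), (np.float64(2.78), np.float64(0.086), 0.62)]
0.24 [ 0.5125 -0.0469  0.1792] [ 3.3 -2.6 -3.6] [-0.85 -1.17 -0.04] 0.468 25.8167 [(np.float64(3.04), np.float64(0.082), 0.89)]
0.34 [ 0.5125 -0.0469  0.1792] [ 4.4 -2.8 -2.9] [-0.85 -1.16 -0.03] 0.469 26.1667 [(np.float64(3.03), np.float64(0.076), 0.9)]
```

View pics/turn.png

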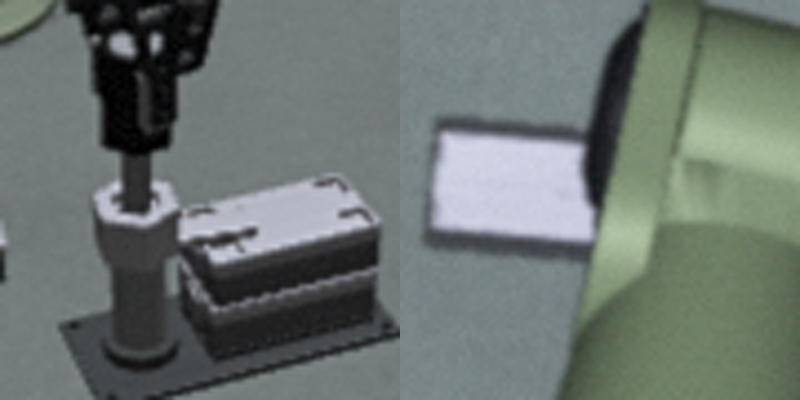

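The tongue lies over the lid. I'll nudge it to the stop, watching the torque, then unload and draw the key out.

Run:
```python
from h import *
q0=get_state()["q"].copy()
for d in (.07,.14,.21,.28):
    q=q0.copy(); q[5]+=d; set_joints(q); s=get_state()
    print(d,np.round(s["position"],4),np.round(s["contact_force"],1),np.round(s["wrist_torque"],2),round(s["finger_gap"],3),s["q"][5]-q[5],s["clock"])
    if abs(s["wrist_torque"][2]+.03)>.25: break
q=get_state()["q"].copy(); q[5]-=.15; set_joints(q)
s=get_state(); print(np.round(s["wrist_torque"],2),s["position"])
p=s["position"]; 
print(move_l([p[0]-.0005,p[1]+.001,.235],.06,until_force=25)); s=get_state(); print(s["position"],s["contact_force"],s["finger_gap"],s["wrist_torque"])
f=grab_frame("scene")
print([(d["centre"],d["score"]) for d in tip_of("scene","tongue_tip")],[(d["centre"],d["score"]) for d in tip_of("scene","key_tip")])
v=np.hstack([cv2.resize(f["img"][r:r+n,c:c+n,::-1],(400,400),interpolation=cv2.INTER_CUBIC) for r,c,n in((105,185,90),(145,185,60))])
cv2.imwrite("pics/out.png",v); print(s["clock"])
```

```text
0.07 [ 0.5126 -0.047   0.1792] [ 4.2 -2.5 -3. ] [-0.79 -1.1   0.22] 0.47 -0.0033898140055095283 26.6167
[-0.69 -0.98  0.05] [ 0.51246343 -0.04696093  0.17921523]
False
[ 0.51162428 -0.0458884   0.23459675] [-0.27895855 -0.41520491 -2.60998776] 0.4718732885237966 [0.01432651 0.00877114 0.02168923]
[([251.9, 184.5], 0.84)] [([224.8, 172.9], 0.74), ([257.3, 198.1], 0.38), ([228.5, 190.1], 0.24)]
27.975
```

View pics/out.png

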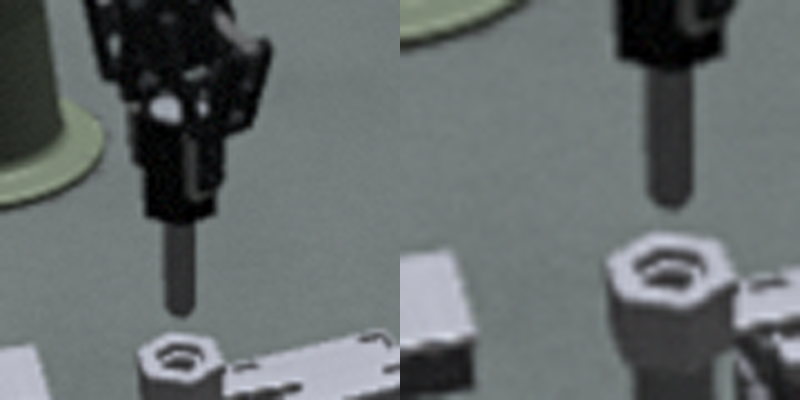

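Stop reached (the torque jumped) and the key came out upright. I'll return it with the same grasp pose I used to take it.

Run:
```python
from h import *
K=[.4652,.2963]; th=.58+np.pi
movep([*K,.235],down(th)); move_l([*K,.19],.1)
f=grab_frame("scene")
hit=move_l([*K,.091],.06,until_force=8); s=get_state(); print(hit,s["position"],s["contact_force"],s["wrist_torque"],s["clock"])
if s["position"][2]<.096:
    let_go(); sleep(.3); p=get_state()["position"]; move_l([p[0],p[1],.22],.12); movep([.3,.05,.35],down(.3))
f=grab_frame("scene"); t=grab_frame("top"); print(get_state()["clock"])
v=np.vstack([cv2.resize(f["img"][125:225,200:360,::-1],(480,300),interpolation=cv2.INTER_CUBIC),cv2.resize(t["img"][150:250,130:290,::-1],(480,300),interpolation=cv2.INTER_CUBIC)])
cv2.imwrite("pics/end.png",v)
for c,n in dict(scene=(320,151),top=(147,211)).items():
    g=dict(scene=f,top=t)[c]; print(c,fit([(g,mask(c,"key",n),None)],lambda p:[place(hexp(.04,.076,.136),p[0],p[1],.58,p[2])],[.4648,.2962,0],[.003,.003,.004]))
print([ (round((-1.667-np.arctan2(*(unproj(f,d["centre"],.089)-[.5112,-.0455])[::-1]))%(6.2832),2),d["score"]) for d in tip_of("scene","tongue_tip")])
```

```text
True [0.46503918 0.29630254 0.09301137] [-0.32831059  0.75736437  4.89812098] [-0.1408027   0.09034909 -0.0158095 ] 32.6833
37.2917
scene (array([0.46447495, 0.29676306, 0.00252199]), np.float64(0.9398359766692861))
top (array([4.64585500e-01, 2.95461941e-01, 3.81834362e-04]), np.float64(0.9086198445487011))
[(np.float64(3.26), 0.61)]
```

View pics/end.png

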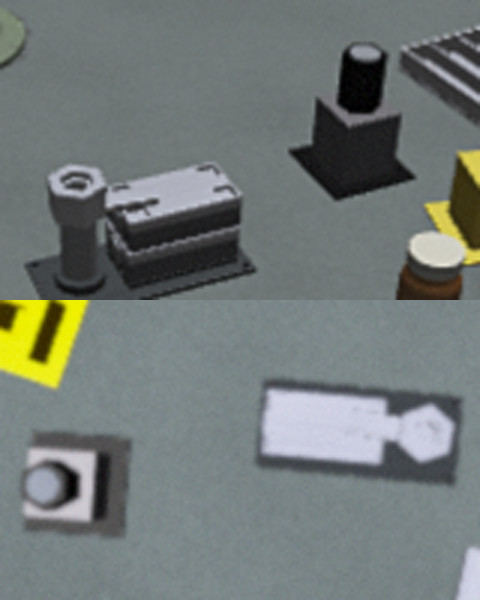

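The final pictures show the key upright in the grey stand, the stack still seated, and the tongue over the lid. Handing in.

```bash
python3 -c "
from cell import *
sign_off(); print(get_state()['clock'])"
```

```text
the job is handed in; nothing more can be done
the job is handed in; nothing more can be done
```

The job is done and handed in at about 37 s of the 72 s allowed; the sign-off gives no verdict.

- **Slide box:** I stacked the grey box on the lower one. It stopped at TCP z 48.1 mm, the height expected with its feet in the wells. The last pictures show both boxes square and seated.
- **Clamp:** The key went down to about 20 mm below the socket's mouth. I turned the clamp clockwise in one grasp until the torque jumped at the stop. The clamp angle read from the last picture is about 3.26 rad.
- **Key:** It is back upright in its stand. It came to rest within 0.4 mm of the height at which it was taken, and the handle fit puts it within about 2 mm of the stand's centre.

**Checks that disagreed:**
- The two cameras differed by 1–3 mm on most things, so I used positions between them.
- The first push into the socket stopped early at 8 N; a second slow push went in freely.
- While turning, the arm was pushed about 2–3 mm sideways, with forces up to about 13 N.
- I did not re-measure the objective, jar and small tub at the end. No move went near them.

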